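# Clip a chromatography column into its holder and push it home

## Task

Take the steel column from the white rack and press it down sideways into both spring clips of the column holder, with its stub clear of the inlet block, until it snaps fully home in each; then slide it along the clips so that the stub enters the block and the collar stops flush against its face. Hold it pushed against the block at about 10 N for half a second to bed it, never ramming clips or block; let go and leave the bottle, beaker and spanner where they are.

Things in the scene. Friction and masses are not known exactly. Their poses are not given: they have to be found in the camera images.
- column: loose steel column, about 180 g; origin at its middle, x along its axis. Bare tube, diameter 14, from x = -65 to 65 mm; a darker round collar, diameter 22, 18 long, at each end; beyond the +x collar only, a stub, diameter 10, 12 long, tip tapered (x = 83 to 95). Starts level in the rack, axis 42 mm above the bench, +x roughly away from the robot. y and z may turn about the axis.
- rack: fixed white rack, origin under its centre, x along the column: base plate 150 x 56 x 8 mm, two notched posts 12 mm thick at x = -40 and 40, 37 mm wide, 49 mm high. The column lies loosely in the notches (17 mm wide) and lifts straight out. Between the posts the tube is free all round, its underside 27 mm above the plate.
- holder: fixed column holder, origin on the bench midway between the clips, x along the clip axis towards the inlet block (roughly away from the robot). White base plate 10 mm thick, 60 wide, x = -95 to 120. Aluminium posts 12 mm thick, 26 wide at x = -35 and 35 end in flat saddles 45 mm above the bench, where the tube rests. Between the posts, free room for fingers down to the plate.
- clip_axis (a point): midway between the two clips on the clip axis, 52 mm above the bench; axes as the holder's. A seated column's axis runs through here along x. Snap the column in with its middle about 5 to 12 mm behind this point (-x), so that its stub is clear of the block.
- inlet: grey roofed inlet block fixed on the holder, 28 mm long, 40 wide, 76 high; origin at the centre of its socket's mouth, 92 mm along x from clip_axis, same height and axes. Socket 13.6 mm square, 22 deep: the stub slides in, the collar stops on the face (column's middle then 9 mm ahead of clip_axis). Sliding takes 1 to 4 N, more if also pressed down; at the stop force rises steeply.
- solvent: bystander: amber bottle with a blue cap, 72 mm in diameter, 140 mm high, origin at the centre of its underside
- beaker: bystander: glass beaker, 70 mm in diameter, 80 mm high, origin at the centre of its underside
- spanner: bystander: steel spanner, 150 mm long, lying along its x axis on the bench
- clip_near (a point): the clip nearer the robot: two sprung steel jaws 10 mm wide in x, opening upwards. The point is where a seated tube's axis passes, 52 mm above the bench. Jaw tips flare at 45 degrees to 32 mm apart, 69 mm above the bench; beads 10 mm apart, 59 mm above the bench, must be spread by the tube. Jaws and saddles are slick.
- clip_far (a point): the like clip at the inlet end. A tube pressed straight down meets flares and beads with its axis 14 to 6 mm above the seat, about 10 to 15 N for both clips together; then the jaws pull it down the last millimetres to the saddles, where the force rises steeply: 20 N is ample.
Things that resemble listed ones, but are neither listed nor needed, are in the scene too. What is meant by the holder is not blue or red, and is the larger of those in its own colour.

How it is judged:
By the outcome, as a careful person would: the job done as asked, in the order asked, and still so for the second after the job is handed in, with the robot touching nothing.
It also fails if it takes over 64 s, if anything falls off the work surface, if the arm or the gripper's body presses on something with over 40 N, if the wrist force passes 120 N, or if a joint passes its speed limit or range.

## Robot

A 6-joint arm with a two-finger parallel gripper is mounted at the origin on the work surface. World frame = base frame: x ahead of the robot, y to its left, z up, the work surface at z = 0. Lengths are in m, angles in rad, forces in N, time in s.
With the tool pointing down it reaches from about 0.3 to 0.775 m from the base axis. Payload 14.6 kg.
Tool frame: the origin (TCP) lies between the finger pads; the fingertips stand ctrl.tip_extent ahead of it and the grasp point (between the pads) lies 3 mm ahead of it (ctrl.tip_extent is the distance from the TCP to the fingertips, in m); z points along the fingers, y is the line along which they close (so a half turn about z gives the same grasp; the last joint's range is limited). The gripper opens to 94 mm and grips with 3 to 60 N. Pads are 16 mm wide; open, the fingers measure 119 mm over their backs; the gripper's body (75 mm by 177 mm) begins 78 mm behind the grasp point.
Start: joints at [-1.193, 0.3, 1.521, -0, 1.321, -0.067], TCP at [0.237, -0.496, 0.227] pointing down, gripper open.
Joint ranges: [-3.03, 3.03], [-0.79, 2.21], [0.23, 2.52], [-1.04, 4.18], [0, 3.07], [-2.55, 2.55]. Speed limits (rad/s): [2.22, 2.22, 2.57, 3.14, 3.14, 3.14].

## Interface

Orientations are given as [roll, pitch, yaw] about the fixed x, y, z axes, in that order (R = Rz(yaw) Ry(pitch) Rx(roll)).
In Python, from station import ctrl, eyes gives the robot as it stands. The module is installed in compiled form; this text tells all that it offers.
- The arm moves only by the shell command python3 -m crank FILE [OPENING] [FORCE], which reads ROWS from the file FILE. ROWS is 1 to 10 rows, parted by a bar, with the numbers parted by commas; each row has 6 numbers: dx, dy, dz in a scale on which 1.0 is 80 cm, then a rotation vector rx, ry, rz in parts of the range, where 1.0 means 4 rad; each row shifts and turns the commanded pose from where the row before left it, along the tool's axes as they then stand; what a row does not reach is not made up. A row lasts 1/10 s, in which the tool goes at most 0.05 m and 0.15 rad, less where a joint would pass 70% of its speed; a pose out of reach is approached as far as the arm can. OPENING is the finger opening in m, set as the command begins (- or left out keeps the last). The fingers move at their own pace and stop on an object; FORCE is the grip in N (left out, the last holds). Time passes only in rows, so rows that do not move let the fingers close. It prints the time, the measured TCP pose, the force, the opening and the grip force at its end. Shift and turn numbers lie between -1 and 1, and a call with a number outside is refused. Input that does not fit is refused with a message, and nothing moves.
- ctrl.get_obs(): the state, without advancing time (a new reading comes with each control period).
- eyes.camera(name): name is "scene" or "top"; returns a dict with "pixels" (480x640x3 uint8, blue, green, red), "fx", "fy", "cx", "cy" (pixels), "k1" (the pictures are not rectified: a ray, as slopes to the right and down, at radius r is drawn at 1 + k1 r^2 times it, then the intrinsics apply), "extrinsics" (4x4, takes a point from camera to world coordinates). Camera axes: x right, y up, looking along -z (the intrinsics and any distortion apply to the point x, -y, -z); pixel columns grow to the right and rows downward; lengths in m; the calibration is good to about 2 mm. A picture is of the moment at which its call begins. There is no depth.
- ctrl.hand_in(): hands the job in; it is judged then, once.
The state is a dict: "time_s": time; "qpos": joint angles; "joint_vel": joint speeds; "tau": joint torques, N m; "ee_pos": TCP position; "eef_rot": TCP orientation; "force": force on the tool from outside, world axes, zero at the start; "moment": the same for the moment, N m; "grip_width": finger opening in m; "grip_force": force on a finger pad.
Only numpy, scipy, OpenCV 4.12 (cv2) and the standard library are available. Lean on these libraries where they do the work, as an engineer would, in place of code of your own. Each camera call takes 0.05 s, during which the arm holds its last target. There are 200 camera calls.

## Working session

There is one attempt and no reset: what is moved stays moved. The work goes in short steps, Python scripts to look and compute and a shell command to move; the robot and the scene stay as the last step left them, time stands still between calls to the robot, and variables do not carry over. Pictures are saved under pics/ and viewed, at most 10 in all, crops included, and the job is handed in when it is done.

```bash
mkdir -p pics; cat > h.py <<'E'
import numpy as np, cv2
from scipy.spatial.transform import Rotation as R
from station import ctrl, eyes
def shot(name,fn=None):
    c=eyes.camera(name)
    if fn: cv2.imwrite('pics/'+fn,c['pixels'])
    np.savez(''+name+'.npz',**c); return c
def load(name): return dict(np.load(''+name+'.npz'))
def ray(c,u,v):
    K=np.array([[c['fx'],0,c['cx']],[0,c['fy'],c['cy']],[0,0,1]],float)
    d=np.array([(u-c['cx'])/c['fx'],(v-c['cy'])/c['fy']]);s=d.copy()
    for _ in range(30): s=d/(1+c['k1']*(s@s))
    E=c['extrinsics'];w=E[:3,:3]@np.array([s[0],-s[1],-1]);return E[:3,3],w/np.linalg.norm(w)
def onz(c,u,v,z):
    o,w=ray(c,u,v);return o+w*(z-o[2])/w[2]
def proj(c,p):
    E=c['extrinsics'];q=E[:3,:3].T@(np.asarray(p)-E[:3,3]);s=np.array([q[0],-q[1]])/-q[2]
    s=s*(1+c['k1']*(s@s));return np.array([c['fx']*s[0]+c['cx'],c['fy']*s[1]+c['cy']])
def tri(a,b):
    (o1,w1),(o2,w2)=a,b
    t=np.linalg.lstsq(np.stack([w1,-w2],1),o2-o1,rcond=None)[0]
    p,q=o1+t[0]*w1,o2+t[1]*w2;return (p+q)/2,np.linalg.norm(p-q)
E
python3 - <<'E'
from h import *
for n in('scene','top'):
    c=shot(n,n+'0.png');print(n,c['fx'],c['cx'],c['cy'],c['k1'],c['extrinsics'].round(3).tolist())
print(ctrl.tip_extent,ctrl.get_obs())
E
```

```text
scene 551.4257085604189 318.9055496116106 243.42324124534215 0.02721483551277459 [[-0.123, -0.611, 0.782, 1.277], [0.992, -0.068, 0.103, 0.126], [-0.01, 0.788, 0.615, 0.655], [0.0, 0.0, 0.0, 1.0]]
top 592.6931678570463 326.0874696111473 245.1250358393474 -0.03792539380798294 [[0.013, 0.998, -0.069, 0.437], [-1.0, 0.012, -0.005, 0.044], [-0.004, 0.069, 0.998, 1.193], [0.0, 0.0, 0.0, 1.0]]
0.022 {'time_s': 0.1, 'qpos': array([-1.19259752e+00,  3.00411425e-01,  1.52148637e+00, -5.18524961e-06,
        1.32066735e+00, -6.65853656e-02]), 'joint_vel': array([-0.00017049, -0.00158498, -0.00075606,  0.00089594, -0.00040539,
        0.00109181]), 'tau': array([ 1.59282823e-03, -5.32639575e+01, -3.53286088e+01,  7.09665706e-02,
        2.34897877e-02, -7.62841250e-05]), 'ee_pos': array([ 0.23657701, -0.49630619,  0.22695911]), 'eef_rot': array([-3.14062198e+00, -5.96942654e-05,  4.44785428e-01]), 'force': array([-0.72032555, -0.17328818, -0.32620251]), 'moment': array([ 0.03847716, -0.01813882, -0.04345274]), 'grip_force': 0.0, 'grip_width': 0.09369135623391772}
```

View pics/scene0.png

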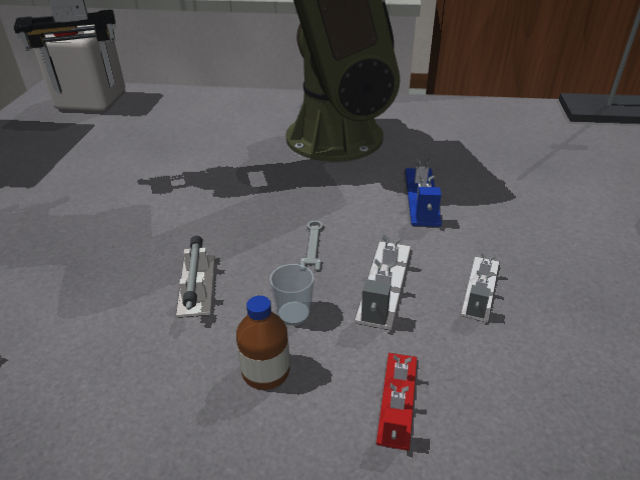

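View pics/top0.png

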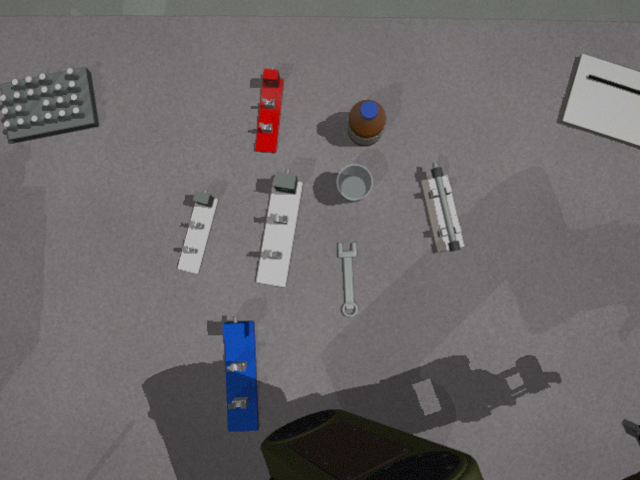

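The scene holds these candidates, with top-view pixels:
- **Holders:** large white (280,235), small white (198,235), blue (240,375) and red (268,115). By the description I choose the large white one, at (280,235) in top and (385,283) in scene.
- **Column:** there is only one, in the white rack at (447,208) in top and (194,272) in scene. Its stub points up in the top view, at (434,166).

Next I'll check the choice in one close crop.

```bash
python3 - <<'E'
from h import *
t=load('top')['pixels'];s=load('scene')['pixels']
def cr(i,x,y,w,h): return cv2.resize(i[y:y+h,x:x+w],(400,300) ,interpolation=cv2.INTER_CUBIC)
m=np.vstack([np.hstack([cr(t,220,165,160,120),cr(t,370,150,160,120)]),np.hstack([cr(s,320,230,133,100),cr(s,130,225,133,100)])])
cv2.imwrite('pics/crop1.png',m)
E
```

```text
(no output)
```

View pics/crop1.png

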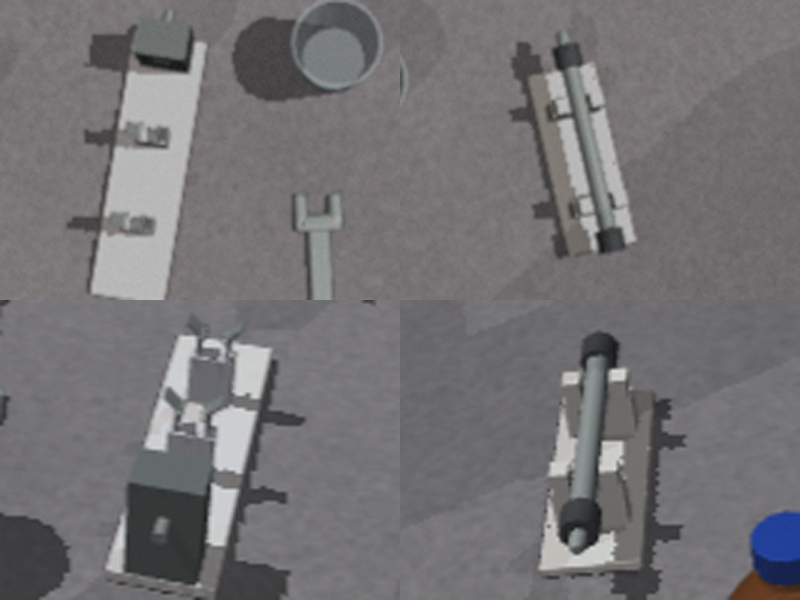

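The crop confirms the choice: a large white holder with two clips and a grey block at its far end, and a column in the white rack whose stub points away from the robot. Next come the measurements, using masks.

```bash
python3 - <<'E'
from h import *
T=load('top');S=load('scene')
def blobs(c,roi,f,amin):
    x,y,w,h=roi;g=c['pixels'][y:y+h,x:x+w].astype(int);m=f(g).astype(np.uint8)
    n,l,st,ce=cv2.connectedComponentsWithStats(m)
    return [(st[i,4],*(ce[i]+[x,y]).round(1),*(st[i,:4]+[x,y,0,0])) for i in range(1,n) if st[i,4]>=amin]
for nm,c,roi in(('T',T,(425,155,45,100)),('S',S,(178,230,32,85))):
    for th in(50,60): print(nm,th,[tuple(map(float,b)) for b in blobs(c,roi,lambda g:g.max(2)<th,15)])
# plates
for nm,c,roi,zz in(('T',T,(250,165,60,130),.01),('S',S,(345,235,75,95),.01)):
    x,y,w,h=roi;g=c['pixels'][y:y+h,x:x+w]
    m=(g.min(2)>150).astype(np.uint8);m=cv2.morphologyEx(m,cv2.MORPH_OPEN,np.ones((3,3)))
    cs=max(cv2.findContours(m,0,2)[0],key=cv2.contourArea);hu=cv2.convexHull(cs)+[x,y]
    ap=cv2.approxPolyDP(hu,4,True).reshape(-1,2)
    r=cv2.minAreaRect(hu.astype(np.float32))
    print(nm,cv2.contourArea(hu),r)
    for p in ap: print('  ',p,onz(c,*p.astype(float),zz).round(4))
# dark inlet top face/clip region
for roi,nm,c in(((265,165,40,35),'T',T),((355,265,45,65),'S',S)):
    print(nm,[tuple(map(float,b)) for b in blobs(c,roi,lambda g:(g.max(2)<100),30)])
x,y,w,h=255,205,40,60
cl=[cv2.resize(T['pixels'][200:280,250:306],(400,571),interpolation=0),cv2.resize(S['pixels'][235:300,355:418],(400,571),interpolation=0)]
cv2.imwrite('pics/crop2.png',np.hstack(cl))
E
```

```text
T 50 [(16.0, 433.0, 173.0, 432.0, 169.0, 3.0, 9.0), (21.0, 450.4, 246.2, 449.0, 243.0, 4.0, 8.0)]
T 60 [(33.0, 433.6, 172.4, 431.0, 168.0, 6.0, 10.0), (36.0, 451.1, 245.9, 449.0, 242.0, 5.0, 9.0)]
S 50 [(42.0, 198.1, 242.1, 191.0, 237.0, 11.0, 10.0), (77.0, 191.4, 299.9, 184.0, 292.0, 13.0, 15.0)]
S 60 [(68.0, 197.5, 241.4, 190.0, 236.0, 13.0, 12.0), (101.0, 191.2, 299.4, 183.0, 291.0, 14.0, 17.0)]
T 2858.0 ((279.2978820800781, 232.12515258789062), (29.239036560058594, 106.11211395263672), 9.659893989562988)
   [301 182] [0.6462 0.1016 0.01  ]
   [285 285] [0.4385 0.1302 0.01  ]
   [257 282] [0.4437 0.1862 0.01  ]
   [271 194] [0.621  0.1617 0.01  ]
S 231.0 ((397.5, 276.5), (21.0, 13.0), 90.0)
   [404 267] [0.5084 0.1784 0.01  ]
   [400 287] [0.5626 0.1717 0.01  ]
   [392 286] [0.5616 0.158  0.01  ]
   [391 268] [0.5138 0.1553 0.01  ]
T [(289.0, 278.7, 186.5, 265.0, 175.0, 33.0, 25.0)]
S [(817.0, 375.1, 307.0, 361.0, 286.0, 30.0, 39.0), (162.0, 396.2, 317.7, 391.0, 295.0, 9.0, 35.0)]
```

View pics/crop2.png

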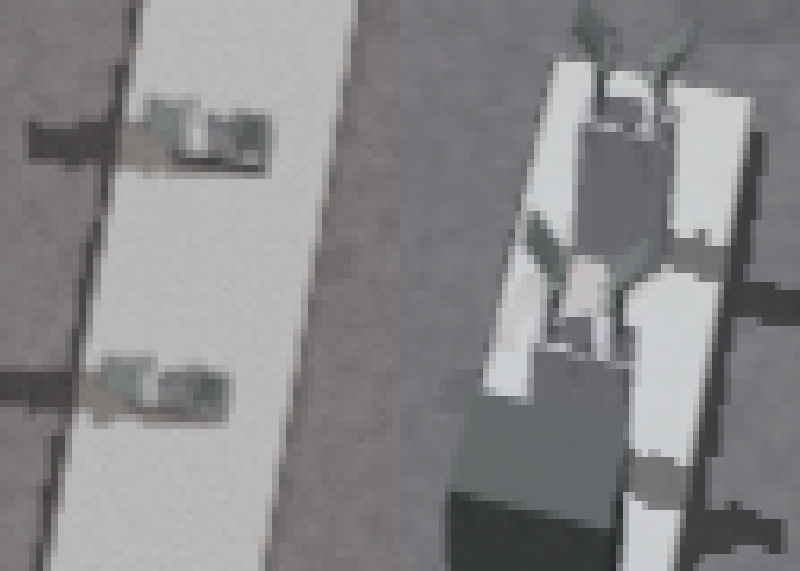

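The crop gives these clip-tip midpoints:
- **Near clip:** top about (273.1,254), scene (392.4,237)
- **Far clip:** top (279.2,218.6), scene (384.9,261.2)

The plate edges are clear in the top view. Now I'll triangulate.

```bash
python3 - <<'E'
from h import *
T=load('top');S=load('scene')
x,y,w,h=425,155,45,100
g=T['pixels'][y:y+h,x:x+w].astype(int)
for th in(70,78,86):
    m=(g.max(2)<th).astype(np.uint8);n,l,st,ce=cv2.connectedComponentsWithStats(m)
    print(th,[(int(st[i,4]),(st[i,:4]+[x,y,0,0]).tolist(),(ce[i]+[x,y]).round(1).tolist()) for i in range(1,n) if st[i,4]>30])
def t(a,b): p,e=tri(ray(T,*a),ray(S,*b));print(p.round(4),round(e,4));return p
print('clips');n=t((273.1,254),(392.4,237));f=t((279.2,218.6),(384.9,261.2));d=f-n;print(np.hypot(*d[:2]),np.arctan2(d[1],d[0]),(n+f)/2)
print('collars');n=t((454.4,246),(196.5,242));f=t((436.8,172.4),(190.2,299));d=f-n;print(np.hypot(*d[:2]),np.arctan2(d[1],d[0]),(n+f)/2)
print('z.042:',[onz(T,*p,.045).round(4).tolist() for p in((454.4,246),(436.8,172.4))])
# projections of model for check
yaw=-.137;o=np.array([.534,.1452]);c,s=np.cos(yaw),np.sin(yaw)
P=lambda X,Y,Z:(o[0]+c*X-s*Y,o[1]+s*X+c*Y,Z)
for q in((-35,16,69),(-35,-16,69),(35,16,69),(35,-16,69),(92,20,76),(92,-20,76),(120,20,76),(120,-20,76)):
    p=P(*np.array(q)/1e3);print(q,proj(T,p).round(1),proj(S,p).round(1))
print([proj(T,P(*np.array(q)/1e3)).round(1).tolist() for q in((-95,30,10),(-95,-30,10),(120,-30,10))])
E
```

```text
70 [(50, [431, 168, 7, 10], [434.1, 172.2]), (62, [449, 241, 11, 10], [453.0, 245.5]), (33, [432, 243, 5, 10], [433.7, 247.9])]
78 [(93, [431, 168, 12, 11], [436.2, 172.2]), (146, [425, 202, 12, 51], [429.8, 231.9]), (88, [449, 239, 11, 13], [453.5, 245.6])]
86 [(100, [431, 167, 12, 12], [436.4, 172.0]), (166, [425, 201, 13, 52], [429.9, 231.7]), (105, [448, 235, 12, 17], [453.2, 244.9])]
clips
[0.4969 0.1516 0.0668] 0.0036
[0.5649 0.1408 0.0668] 0.0029
0.0687712838711215 -0.1570054847131298 [0.53090412 0.14620567 0.06680182]
collars
[ 0.518  -0.1996  0.042 ] 0.0024
[ 0.6629 -0.1658  0.0407] 0.0022
0.14878221380823145 0.2293643939913136 [ 0.59043537 -0.18273414  0.04138363]
z.042: [[0.5181, -0.2002, 0.045], [0.6623, -0.1661, 0.045]]
(-35, 16, 69) [264.6 251.5] [399.6 238.1]
(-35, -16, 69) [281.2 254. ] [381.4 235.4]
(35, 16, 69) [270.3 215.3] [393.4 263.2]
(35, -16, 69) [286.9 217.7] [374.2 260.1]
(92, 20, 76) [272.6 185.1] [390.6 282.9]
(92, -20, 76) [293.3 188.2] [365.4 278.7]
(120, 20, 76) [274.8 170.8] [387.7 294.9]
(120, -20, 76) [295.5 173.8] [361.9 290.5]
[[256.2, 281.8], [285.9, 286.4], [302.2, 180.7]]
```

Units first: shifts go in shares of 80 cm and turns go in shares of 4 rad. So 0.0419 m is 0.0524, -0.0224 m is -0.028, 0.11 rad is 0.0275.

```bash
cat > go.py <<'E'
import sys
from h import *
# prints the tool-frame move to world TCP x y z yaw (tool down); turn listed first, shift in the turned frame
def go(x,y,z,yaw):
    o=ctrl.get_obs();Rn=R.from_euler('xyz',o['eef_rot']);Rt=R.from_euler('xyz',[np.pi,0,yaw])
    print('turn',(Rn.inv()*Rt).as_rotvec().round(4),'shift',Rt.inv().apply(np.array([x,y,z])-o['ee_pos']).round(4),
      '| t',round(o['time_s'],2),'F',o['force'].round(2),'M',o['moment'].round(2),'w',round(o['grip_width'],4))
go(*map(float,sys.argv[1:5]))
E
echo '0,0,0,0,0,0.0275 | 0,0,0,0,0,0.0263 | 0.0524,-0.028,0,0,0,0 | 0.0524,-0.028,0,0,0,0 | 0.0524,-0.028,0,0,0,0 | 0.0524,-0.028,0,0,0,0 | 0.0524,-0.028,0,0,0,0 | 0.0524,-0.028,0,0,0,0 | 0.0524,-0.028,0,0,0,0 | 0.0524,-0.028,0,0,0,0' > m.json && python3 -m crank m.json 0.06
python3 go.py 0.594 -0.182 0.12 0.23
```

```text
time_s: 1.1
ee_pos: [0.5234, -0.244, 0.2273]
eef_rot: [-3.141, 0.0, 0.23]
force: [0.1, -0.7, -0.0]
grip_width: 0.06
grip_force: 0.0
turn [-0.0002  0.0003 -0.0002] shift [ 0.0829 -0.0443  0.1073] | t 1.1 F [ 0.11 -0.69 -0.  ] M [ 0.04  0.   -0.02] w 0.06
```

Scaled: 0.0415 m is 0.0519, 0.0414 m is 0.0518.

```bash
echo '0.0519,-0.0275,0,0,0,0 | 0.0518,-0.0279,0,0,0,0 | 0,0,0.045,0,0,0 | 0,0,0.045,0,0,0 | 0,0,0.0438,0,0,0 | 0,0,0,0,0,0' > m.json && python3 -m crank m.json 0.06
python3 - <<'E'
from h import *
T=shot('top');S=shot('scene')
a=cv2.resize(T['pixels'][140:260,390:500],(400,436));b=cv2.resize(S['pixels'][190:320,130:250],(400,436))
cv2.imwrite('pics/pre.png',np.hstack([a,b]))
E
python3 go.py 0.594 -0.182 0.045 0.23
```

```text
time_s: 1.7
ee_pos: [0.5907, -0.1827, 0.1155]
eef_rot: [-3.137, 0.007, 0.23]
force: [-0.3, 0.5, 0.1]
grip_width: 0.0598
grip_force: 0.0
turn [-0.0001  0.0002 -0.0003] shift [ 0.0014 -0.0015  0.0762] | t 1.8 F [0.03 0.53 0.39] M [ 0.01 -0.01  0.05] w 0.0598
```

View pics/pre.png

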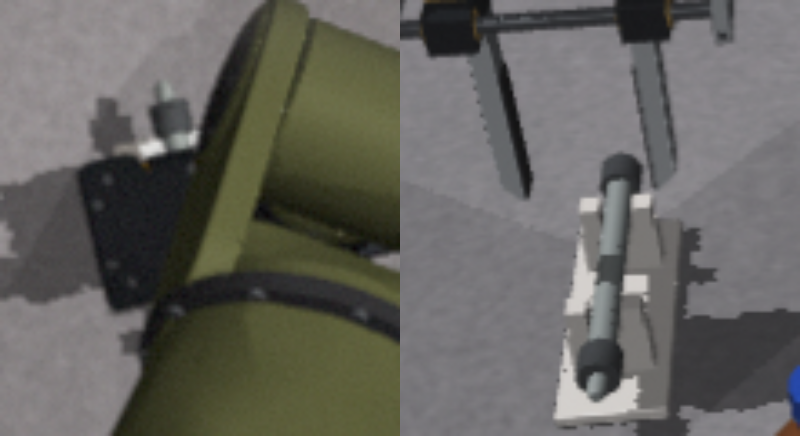

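The scene crop shows the open fingers straddling the tube evenly, with tips at crop (520,195) and (660,185) and the tube between them. I'll go down and close.

```bash
echo '0.0018,-0.0019,0.02,0,0,0 | 0,0,0.025,0,0,0 | 0,0,0.025,0,0,0 | 0,0,0.025,0,0,0 | 0,0,0,0,0,0' > m.json && python3 -m crank m.json 0.06
echo '0,0,0,0,0,0 | 0,0,0,0,0,0 | 0,0,0,0,0,0 | 0,0,0,0,0,0' > m.json && python3 -m crank m.json 0.0 15
python3 go.py 0.594 -0.182 0.045 0.23
```

```text
time_s: 2.3
ee_pos: [0.5931, -0.1815, 0.0426]
eef_rot: [-3.14, 0.002, 0.23]
force: [-0.3, 0.2, -0.2]
grip_width: 0.0599
grip_force: 0.0
time_s: 2.7
ee_pos: [0.5942, -0.1819, 0.0453]
eef_rot: [3.141, -0.001, 0.23]
force: [-0.2, 0.1, -0.4]
grip_width: 0.0316
grip_force: 0.0
turn [ 0.0007 -0.001  -0.0002] shift [-0.0002  0.      0.0003] | t 2.7 F [-0.23  0.1  -0.35] M [0.03 0.   0.02] w 0.0316
```

```bash
echo '0,0,0,0,0,0 | 0,0,0,0,0,0 | 0,0,0,0,0,0 | 0,0,0,0,0,0 | 0,0,0,0,0,0' > m.json && python3 -m crank m.json 0.0 15
echo '0,0,0,0,0,0 | 0,0,0,0,0,0' > m.json && python3 -m crank m.json 0.0 45
python3 go.py 0.594 -0.182 0.045 0.23
```

```text
time_s: 3.2
ee_pos: [0.5939, -0.1818, 0.0446]
eef_rot: [3.142, -0.0, 0.23]
force: [0.1, 0.3, 2.0]
grip_width: 0.0133
grip_force: 15.0
time_s: 3.4
ee_pos: [0.5939, -0.1819, 0.0446]
eef_rot: [3.141, -0.0, 0.23]
force: [-0.3, 0.5, 2.3]
grip_width: 0.0127
grip_force: 45.0
turn [ 0.0001 -0.0002 -0.0003] shift [ 0.0001  0.0001 -0.0004] | t 3.4 F [-0.25  0.49  2.33] M [0.03 0.13 0.  ] w 0.0127
```

Scaled: -0.04 m is -0.05, -0.03 m is -0.0375.

```bash
echo '0,0,-0.0125,0,0,0 | 0,0,-0.025,0,0,0 | 0,0,-0.0375,0,0,0 | 0,0,-0.05,0,0,0 | 0,0,-0.05,0,0,0 | 0,0,-0.05,0,0,0 | 0,0,-0.025,0,0,0 | 0,0,0,0,0,0 | 0,0,0,0,0,0' > m.json && python3 -m crank m.json
python3 go.py 0.529 0.1455 0.24 -0.137
```

```text
time_s: 4.3
ee_pos: [0.5935, -0.1817, 0.2434]
eef_rot: [-3.141, 0.001, 0.23]
force: [0.2, -0.2, -3.0]
grip_width: 0.0124
grip_force: 45.0
turn [-0.0004  0.0011  0.3668] shift [-0.1086 -0.3154  0.0034] | t 4.3 F [ 0.23 -0.19 -3.01] M [-0.01  0.02 -0.03] w 0.0124
```

Scaled: -0.0394 m is -0.0493, -0.0136 m is -0.017, 0.1223 rad is 0.0306.

```bash
echo '0,0,0,0,0,0.0306 | 0,0,0,0,0,0.0306 | 0,0,0,0,0,0.0306 | -0.017,-0.0493,0,0,0,0 | -0.017,-0.0493,0,0,0,0 | -0.017,-0.0493,0,0,0,0 | -0.017,-0.0493,0,0,0,0 | -0.017,-0.0493,0,0,0,0 | -0.017,-0.0493,0,0,0,0 | -0.017,-0.0493,0,0,0,0' > m.json && python3 -m crank m.json
echo '-0.017,-0.0493,0,0,0,0 | 0,0,0.0375,0,0,0 | 0,0,0.0375,0,0,0 | 0,0,0.0375,0,0,0 | 0,0,0,0,0,0 | 0,0,0,0,0,0 | 0,0,0,0,0,0' > m.json && python3 -m crank m.json
python3 go.py 0.529 0.1455 0.15 -0.137
python3 - <<'E'
from h import *
T=shot('top');S=shot('scene')
a=cv2.resize(T['pixels'][150:290,230:350],(343,400));b=cv2.resize(S['pixels'][150:330,320:440],(400,600))
cv2.imwrite('pics/hold.png',np.hstack([cv2.copyMakeBorder(a,0,200,0,0,0),b]))
E
```

```text
time_s: 5.3
ee_pos: [0.536, 0.1059, 0.2424]
eef_rot: [3.141, 0.003, -0.137]
force: [1.3, -0.8, -2.4]
grip_width: 0.0128
grip_force: 45.0
time_s: 6.0
ee_pos: [0.5297, 0.1453, 0.1556]
eef_rot: [-3.141, -0.001, -0.137]
force: [0.7, 0.9, -1.4]
grip_width: 0.0127
grip_force: 45.0
turn [-0.0005 -0.0014 -0.0003] shift [-0.0007 -0.0001  0.0056] | t 6.0 F [ 0.7   0.87 -1.43] M [ 0.04  0.   -0.  ] w 0.0127
```

View pics/hold.png

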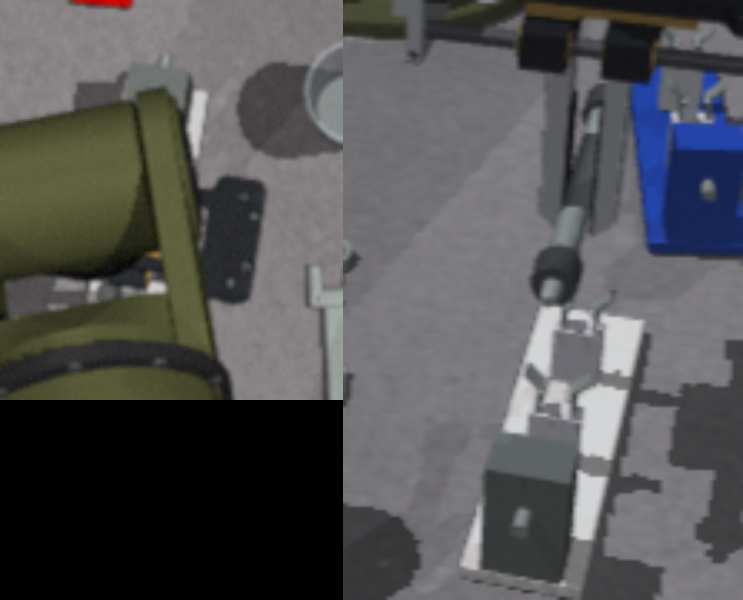

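The scene crop shows the column held over the holder: far collar at px (384.2,231.6), stub tip at (381.5,239.4). I'll compare that with the projection I expect.

```bash
python3 - <<'E'
from h import *
S=load('scene');o=ctrl.get_obs()['ee_pos'];u=np.array([np.cos(.137),-np.sin(.137),0]);g=o-[0,0,.003]
for s in(-.087,.05,.065,.070,.079,.091): print(s,proj(S,g+s*u).round(1))
# axial place of collar/tip px relative to grasp
for p in((384.2,231.6),(381.5,239.4)):
    a,w=ray(S,*p);q,e=tri((a,w),(g,u));print(p,((q-g)@u).round(4),'miss',round(e,4))
x,y=372,218;gg=S['pixels'][y:y+26,x:x+26].max(2);m=(gg<75).astype(np.uint8)
n,l,st,ce=cv2.connectedComponentsWithStats(m);print([(st[i].tolist(),(ce[i]+[x,y]).round(1)) for i in range(1,n) if st[i,4]>20])
E
```

```text
-0.087 [398.8 179.2]
0.05 [385.7 224.3]
0.065 [384.1 229.9]
0.07 [383.5 231.8]
0.079 [382.5 235.3]
0.091 [381.1 240. ]
(384.2, 231.6) 0.069 miss 0.0009
(381.5, 239.4) 0.0894 miss 0.0003
[([4, 5, 16, 19, 169], array([384.3, 230.9]))]
```

Scaled: 0.02 m is 0.025, 0.015 m is 0.0188.

```bash
echo '-0.0013,-0.0013,0.0125,0,0,0 | 0,0,0.025,0,0,0 | 0,0,0.025,0,0,0 | 0,0,0.0188,0,0,0 | 0,0,0,0,0,0 | 0,0,0,0,0,0' > m.json && python3 -m crank m.json
python3 go.py 0.5287 0.1465 0.055 -0.137
python3 - <<'E'
from h import *
S=shot('scene');cv2.imwrite('pics/pre2.png',cv2.resize(S['pixels'][200:330,330:430],(460,600),interpolation=cv2.INTER_CUBIC))
E
```

```text
time_s: 6.7
ee_pos: [0.5284, 0.1465, 0.0897]
eef_rot: [-3.142, -0.0, -0.137]
force: [0.6, 0.2, -1.4]
grip_width: 0.0128
grip_force: 45.0
turn [-0.0001 -0.0001 -0.0001] shift [ 0.0003 -0.0001  0.0347] | t 6.7 F [ 0.59  0.16 -1.41] M [0.03 0.03 0.02] w 0.0128
```

View pics/pre2.png

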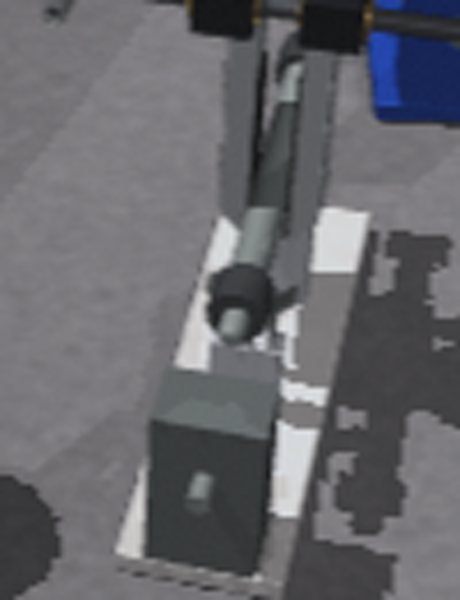

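The column is above the clips, with its collar at crop (240,300), short of the block, and it lines up with the holder. I'll press down gently.

Scaled: 0.01 m is 0.0125, 0.008 m is 0.01.

```bash
echo '0,0,0.0125,0,0,0 | 0,0,0.01,0,0,0 | 0,0,0,0,0,0' > m.json && python3 -m crank m.json
echo '0,0,0.0025,0,0,0 | 0,0,0.0025,0,0,0 | 0,0,0,0,0,0' > m.json && python3 -m crank m.json
echo '0,0,0.0019,0,0,0 | 0,0,0.0019,0,0,0 | 0,0,0,0,0,0' > m.json && python3 -m crank m.json
python3 go.py 0.5287 0.1465 0.055 -0.137
```

```text
time_s: 7.05
ee_pos: [0.5277, 0.1463, 0.0702]
eef_rot: [3.141, 0.002, -0.137]
force: [1.1, -0.1, -0.8]
grip_width: 0.0127
grip_force: 45.0
time_s: 7.35
ee_pos: [0.5284, 0.1465, 0.0674]
eef_rot: [-3.141, -0.0, -0.137]
force: [0.4, 0.8, -2.7]
grip_width: 0.0126
grip_force: 45.0
time_s: 7.65
ee_pos: [0.529, 0.1466, 0.0653]
eef_rot: [-3.141, -0.002, -0.137]
force: [1.3, 0.4, 4.2]
grip_width: 0.0128
grip_force: 45.0
turn [-0.0007 -0.0021 -0.0001] shift [-0.0003  0.0001  0.0103] | t 7.65 F [1.26 0.4  4.17] M [ 0.14 -0.18 -0.07] w 0.0128
```

Scaled: 0.001 m is 0.0013.

```bash
for i in 1; do echo '0,0,0.0013,0,0,0 | 0,0,0.0013,0,0,0 | 0,0,0,0,0,0' > m.json && python3 -m crank m.json; done
echo '0,0,0.0013,0,0,0 | 0,0,0.0013,0,0,0 | 0,0,0,0,0,0' > m.json && python3 -m crank m.json
python3 go.py 0.5287 0.1465 0.055 -0.137
```

```text
time_s: 7.95
ee_pos: [0.5293, 0.1465, 0.0636]
eef_rot: [-3.141, -0.003, -0.137]
force: [1.7, 0.3, 6.8]
grip_width: 0.0129
grip_force: 45.0
time_s: 8.25
ee_pos: [0.5293, 0.1465, 0.0615]
eef_rot: [-3.141, -0.003, -0.137]
force: [2.7, 0.8, 4.8]
grip_width: 0.0127
grip_force: 45.0
turn [-0.0009 -0.0028 -0.0001] shift [-0.0006  0.0001  0.0065] | t 8.25 F [2.73 0.8  4.77] M [ 0.03 -0.35 -0.08] w 0.0127
```

Scaled: 0.001 m is 0.0013.

```bash
echo '0,0,0.0013,0,0,0 | 0,0,0.0013,0,0,0 | 0,0,0,0,0,0' > m.json && python3 -m crank m.json
echo '0,0,0.0013,0,0,0 | 0,0,0.0013,0,0,0 | 0,0,0,0,0,0' > m.json && python3 -m crank m.json
python3 go.py 0.5287 0.1465 0.055 -0.137
```

```text
time_s: 8.55
ee_pos: [0.5287, 0.1465, 0.0586]
eef_rot: [-3.141, -0.001, -0.137]
force: [3.1, 0.4, -1.5]
grip_width: 0.0128
grip_force: 45.0
time_s: 8.85
ee_pos: [0.5278, 0.1465, 0.0558]
eef_rot: [3.141, 0.001, -0.137]
force: [0.8, 4.1, -7.9]
grip_width: 0.0127
grip_force: 45.0
turn [ 0.0002  0.0015 -0.    ] shift [ 0.0009 -0.0001  0.0008] | t 8.85 F [ 0.82  4.09 -7.87] M [ 0.65 -0.25 -0.05] w 0.0127
```

Scaled: 0.0005 m is 0.0006.

```bash
echo '0,0,0.0006,0,0,0 | 0,0,0.0006,0,0,0 | 0,0,0,0,0,0' > m.json && python3 -m crank m.json
echo '0,0,0.0006,0,0,0 | 0,0,0,0,0,0 | 0,0,0,0,0,0' > m.json && python3 -m crank m.json
python3 go.py 0.5287 0.1465 0.055 -0.137
```

```text
time_s: 9.15
ee_pos: [0.5282, 0.1463, 0.0554]
eef_rot: [3.141, 0.0, -0.137]
force: [0.1, 1.1, -3.3]
grip_width: 0.0129
grip_force: 45.0
time_s: 9.45
ee_pos: [0.5284, 0.1463, 0.055]
eef_rot: [3.141, -0.0, -0.137]
force: [0.3, -0.1, -1.8]
grip_width: 0.0131
grip_force: 45.0
turn [ 0.0001 -0.0001 -0.0001] shift [ 0.0003 -0.0003  0.    ] | t 9.45 F [ 0.33 -0.14 -1.83] M [0.02 0.03 0.03] w 0.0131
```

Now a gentle press, up to about 15 N, to confirm the column rests on the saddles.

Scaled: 0.0005 m is 0.0006.

```bash
echo '0,0,0.0006,0,0,0 | 0,0,0.0006,0,0,0 | 0,0,0,0,0,0' > m.json && python3 -m crank m.json
echo '0,0,0.0006,0,0,0 | 0,0,0,0,0,0 | 0,0,0,0,0,0' > m.json && python3 -m crank m.json
python3 go.py 0.5287 0.1465 0.055 -0.137
```

```text
time_s: 9.75
ee_pos: [0.5285, 0.1464, 0.0545]
eef_rot: [-3.141, -0.001, -0.137]
force: [-3.2, -1.0, 3.7]
grip_width: 0.0127
grip_force: 45.0
time_s: 10.05
ee_pos: [0.5286, 0.1464, 0.0544]
eef_rot: [-3.141, -0.001, -0.137]
force: [-4.4, -1.5, 9.2]
grip_width: 0.0126
grip_force: 45.0
turn [-0.0002 -0.001  -0.    ] shift [ 0.     -0.0001 -0.0006] | t 10.05 F [-4.37 -1.53  9.17] M [-0.14  0.72 -0.04] w 0.0126
```

```bash
echo '0,0,0,0,0,0 | 0,0,0,0,0,0 | 0,0,0,0,0,0' > m.json && python3 -m crank m.json 0.024
python3 go.py 0.5287 0.1465 0.055 -0.137
python3 - <<'E'
from h import *
S=shot('scene');cv2.imwrite('pics/snap.png',cv2.resize(S['pixels'][215:325,340:425],(464,600),interpolation=cv2.INTER_CUBIC))
E
```

```text
time_s: 10.35
ee_pos: [0.5283, 0.1464, 0.0534]
eef_rot: [-3.142, -0.0, -0.137]
force: [1.3, -0.3, 0.0]
grip_width: 0.0238
grip_force: 0.0
turn [-0.     -0.0001 -0.0001] shift [ 0.0003 -0.0002 -0.0016] | t 10.35 F [ 1.28 -0.26  0.03] M [0.   0.02 0.03] w 0.0238
```

View pics/snap.png

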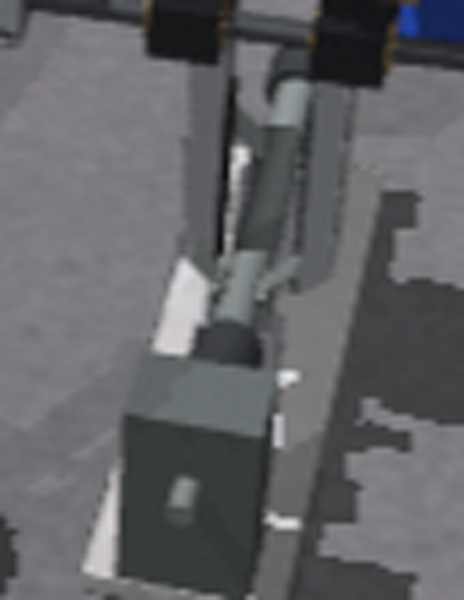

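The crop shows the tube down between both clips' jaws, with its collar at crop (228,342) behind the block. I'll regrip with the column free of stress, then press to confirm.

Scaled: -0.0015 m is -0.0019.

```bash
echo '0,0,-0.0019,0,0,0 | 0,0,0,0,0,0 | 0,0,0,0,0,0 | 0,0,0,0,0,0 | 0,0,0,0,0,0' > m.json && python3 -m crank m.json 0.0 45
python3 go.py 0.5287 0.1465 0.055 -0.137
echo '0,0,0.0009,0,0,0 | 0,0,0.0009,0,0,0 | 0,0,0,0,0,0' > m.json && python3 -m crank m.json
python3 go.py 0.5287 0.1465 0.055 -0.137
```

```text
time_s: 10.9
ee_pos: [0.5284, 0.1464, 0.0551]
eef_rot: [-3.142, -0.0, -0.137]
force: [-0.8, -0.0, 3.6]
grip_width: 0.0128
grip_force: 45.0
turn [-0.     -0.0002 -0.0001] shift [ 0.0003 -0.0001  0.0001] | t 10.9 F [-0.79 -0.01  3.56] M [-0.04  0.08  0.02] w 0.0128
time_s: 11.2
ee_pos: [0.5287, 0.1465, 0.0549]
eef_rot: [-3.141, -0.001, -0.137]
force: [-6.3, -1.4, 17.3]
grip_width: 0.0131
grip_force: 45.0
turn [-0.0004 -0.0011 -0.0001] shift [ 0.     -0.     -0.0001] | t 11.2 F [-6.25 -1.37 17.31] M [-0.28  1.16 -0.06] w 0.0131
```

Scaled: -0.0015 m is -0.0019.

```bash
echo '0,0,-0.0019,0,0,0 | 0,0,0,0,0,0' > m.json && python3 -m crank m.json
echo '0.0013,0,0,0,0,0 | 0.0013,0,0,0,0,0 | 0.0013,0,0,0,0,0 | 0,0,0,0,0,0' > m.json && python3 -m crank m.json
python3 go.py 0.546 0.1441 0.055 -0.137
echo '0.0013,0,0,0,0,0 | 0.0019,0,0,0,0,0 | 0.0019,0,0,0,0,0 | 0.0013,0,0,0,0,0 | 0,0,0,0,0,0' > m.json && python3 -m crank m.json
python3 go.py 0.546 0.1441 0.055 -0.137
```

```text
time_s: 11.4
ee_pos: [0.5283, 0.1464, 0.0551]
eef_rot: [-3.142, -0.0, -0.137]
force: [-0.8, -0.3, 5.1]
grip_width: 0.013
grip_force: 45.0
time_s: 11.8
ee_pos: [0.5315, 0.146, 0.0551]
eef_rot: [-3.141, -0.0, -0.137]
force: [-0.4, 0.2, 3.4]
grip_width: 0.0129
grip_force: 45.0
turn [-0.0001 -0.0002 -0.0001] shift [ 0.0146 -0.0001  0.0001] | t 11.8 F [-0.42  0.24  3.38] M [0.11 0.12 0.01] w 0.0129
time_s: 12.3
ee_pos: [0.5365, 0.1453, 0.0551]
eef_rot: [-3.142, -0.0, -0.137]
force: [-0.2, 0.8, 4.4]
grip_width: 0.0129
grip_force: 45.0
turn [-0.0001 -0.0003 -0.0002] shift [ 0.0096 -0.0002  0.0001] | t 12.3 F [-0.24  0.85  4.44] M [ 0.08  0.12 -0.03] w 0.0129
```

Scaled: 0.0015 m is 0.0019, 0.001 m is 0.0013.

```bash
echo '0.0013,0,0,0,0,0 | 0.0019,0,0,0,0,0 | 0.0019,0,0,0,0,0 | 0.0013,0,0,0,0,0 | 0,0,0,0,0,0' > m.json && python3 -m crank m.json
echo '0.0009,0,0,0,0,0 | 0.0009,0,0,0,0,0 | 0.0008,0,0,0,0,0' > m.json && python3 -m crank m.json
python3 go.py 0.546 0.1441 0.055 -0.137
```

```text
time_s: 12.8
ee_pos: [0.5415, 0.1446, 0.0551]
eef_rot: [-3.141, -0.0, -0.137]
force: [-0.5, -0.1, 3.1]
grip_width: 0.0129
grip_force: 45.0
time_s: 13.1
ee_pos: [0.5432, 0.1444, 0.055]
eef_rot: [3.142, 0.0, -0.137]
force: [-2.0, 0.0, 4.0]
grip_width: 0.0128
grip_force: 45.0
turn [ 0.      0.0001 -0.    ] shift [ 0.0028 -0.0001  0.    ] | t 13.1 F [-2.01  0.02  4.04] M [ 0.1   0.39 -0.05] w 0.0128
```

Scaled: 0.0005 m is 0.0006.

```bash
echo '0.0006,0,0,0,0,0 | 0.0006,0,0,0,0,0' > m.json && python3 -m crank m.json
echo '0.0006,0,0,0,0,0 | 0.0006,0,0,0,0,0' > m.json && python3 -m crank m.json
python3 go.py 0.546 0.1441 0.055 -0.137
```

```text
time_s: 13.3
ee_pos: [0.5442, 0.1442, 0.0551]
eef_rot: [-3.142, 0.0, -0.137]
force: [-2.2, 0.7, 4.5]
grip_width: 0.0128
grip_force: 45.0
time_s: 13.5
ee_pos: [0.5452, 0.1441, 0.0551]
eef_rot: [-3.142, 0.0, -0.137]
force: [-3.5, 1.0, 5.6]
grip_width: 0.0131
grip_force: 45.0
turn [-0.      0.     -0.0002] shift [ 0.0008 -0.0001  0.0001] | t 13.5 F [-3.47  1.    5.57] M [ 0.18  0.71 -0.01] w 0.0131
```

Scaled: 0.0003 m is 0.0004.

```bash
echo '0.0004,0,0,0,0,0 | 0.0004,0,0,0,0,0' > m.json && python3 -m crank m.json
echo '0.0004,0,0,0,0,0 | 0.0004,0,0,0,0,0' > m.json && python3 -m crank m.json
echo '0.0004,0,0,0,0,0 | 0.0004,0,0,0,0,0' > m.json && python3 -m crank m.json
python3 go.py 0.546 0.1441 0.055 -0.137
```

```text
time_s: 13.7
ee_pos: [0.5452, 0.1441, 0.055]
eef_rot: [3.141, 0.001, -0.137]
force: [-7.9, 1.4, 8.2]
grip_width: 0.0128
grip_force: 45.0
time_s: 13.9
ee_pos: [0.5453, 0.1441, 0.0549]
eef_rot: [3.141, 0.003, -0.137]
force: [-13.0, 1.6, 11.3]
grip_width: 0.0127
grip_force: 45.0
time_s: 14.1
ee_pos: [0.5454, 0.1441, 0.0549]
eef_rot: [3.141, 0.004, -0.137]
force: [-16.4, 0.9, 14.2]
grip_width: 0.0129
grip_force: 45.0
turn [ 0.0006  0.0041 -0.    ] shift [ 0.0006 -0.0001 -0.0001] | t 14.1 F [-16.39   0.9   14.25] M [ 0.32  2.99 -0.02] w 0.0129
```

Scaled: -0.0006 m is -0.0008, -0.0004 m is -0.0005.

```bash
echo '-0.0005,0,-0.0008,0,0,0 | 0,0,0,0,0,0' > m.json && python3 -m crank m.json
python3 go.py 0.546 0.1441 0.055 -0.137
```

```text
time_s: 14.3
ee_pos: [0.5453, 0.1441, 0.0551]
eef_rot: [3.141, 0.003, -0.137]
force: [-10.2, 1.3, 4.2]
grip_width: 0.0129
grip_force: 45.0
turn [0.0005 0.0031 0.    ] shift [ 0.0007 -0.0001  0.0001] | t 14.3 F [-10.17   1.28   4.17] M [ 0.44  1.67 -0.05] w 0.0129
```

```bash
echo '0,0,0,0,0,0 | 0,0,0,0,0,0 | 0,0,0,0,0,0 | 0,0,0,0,0,0' > m.json && python3 -m crank m.json
echo '0,0,0,0,0,0 | 0,0,0,0,0,0 | 0,0,0,0,0,0 | 0,0,0,0,0,0' > m.json && python3 -m crank m.json
python3 go.py 0.546 0.1441 0.055 -0.137
```

```text
time_s: 14.7
ee_pos: [0.5453, 0.1441, 0.055]
eef_rot: [3.141, 0.003, -0.137]
force: [-9.5, 1.8, 5.1]
grip_width: 0.0127
grip_force: 45.0
time_s: 15.1
ee_pos: [0.5453, 0.144, 0.0551]
eef_rot: [3.141, 0.003, -0.137]
force: [-9.9, 2.7, 6.3]
grip_width: 0.0125
grip_force: 45.0
turn [0.0006 0.0033 0.    ] shift [ 0.0007 -0.0002  0.0001] | t 15.1 F [-9.88  2.69  6.28] M [0.43 1.66 0.  ] w 0.0125
```

Scaled: -0.04 m is -0.05, -0.03 m is -0.0375.

```bash
echo '0,0,0,0,0,0 | 0,0,0,0,0,0 | 0,0,0,0,0,0 | 0,0,0,0,0,0 | 0,0,0,0,0,0' > m.json && python3 -m crank m.json 0.04
echo '-0.0013,0,-0.0125,0,0,0 | 0,0,-0.025,0,0,0 | 0,0,-0.0375,0,0,0 | 0,0,-0.05,0,0,0 | 0,0,-0.05,0,0,0 | 0,0,-0.025,0,0,0 | 0,0,0,0,0,0' > m.json && python3 -m crank m.json
echo '-0.05,0,0,0,0,0 | -0.05,0.025,0,0,0,0 | -0.0375,0.0375,0,0,0,0 | 0,0.05,0,0,0,0 | 0,0.05,0,0,0,0 | 0,0.05,0,0,0,0 | 0,0.05,0,0,0,0 | 0,0.05,0,0,0,0 | 0,0,0,0,0,0 | 0,0,0,0,0,0' > m.json && python3 -m crank m.json
python3 - <<'E'
from h import *
T=shot('top');S=shot('scene')
a=cv2.resize(T['pixels'][160:290,240:340],(400,520),interpolation=cv2.INTER_CUBIC);b=cv2.resize(S['pixels'][225:330,345:425],(396,520),interpolation=cv2.INTER_CUBIC)
cv2.imwrite('pics/end.png',np.hstack([a,b]))
E
```

```text
time_s: 15.6
ee_pos: [0.5466, 0.1439, 0.0556]
eef_rot: [-3.142, -0.0, -0.137]
force: [-0.0, -0.2, 0.6]
grip_width: 0.04
grip_force: 0.0
time_s: 16.3
ee_pos: [0.5465, 0.1442, 0.2196]
eef_rot: [-3.14, -0.006, -0.137]
force: [1.0, -0.2, -0.2]
grip_width: 0.04
grip_force: 0.0
time_s: 17.3
ee_pos: [0.402, -0.0889, 0.2151]
eef_rot: [-3.141, 0.001, -0.139]
force: [0.6, 0.4, -0.2]
grip_width: 0.0402
grip_force: 0.0
```

View pics/end.png

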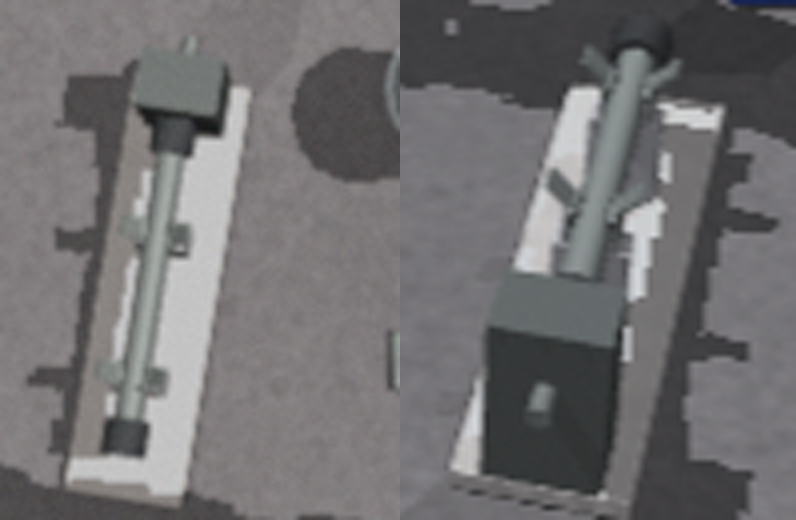

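The column is seated in both clips. Its far collar, at top-crop (173,135), is against the block face, and its near collar is at (125,437). The stub is in the socket and the bystanders are untouched, so I'm handing in.

```bash
python3 -c "
from station import ctrl
print(ctrl.hand_in())"
```

```text
the job is handed in; nothing more can be done
None
```

The column is snapped into both clips, slid until its collar stopped against the inlet block, held there at about 10 N for 0.8 s (16 N briefly just before), and released; I handed the job in at about 17 s, with the bottle, beaker and spanner not touched.

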